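Undock the interface unit onto its sloped stand and lay the magnet on the posts

TASK

Squeeze the two orange side buttons of the black interface unit to free it from its white charging dock, lift it out and lay it gently, right side up, along the middle of the narrow sloped slat of the blue-based stand, with its lower end against the ledge. Then lay the red-and-blue bar magnet gently and flat, centred across the two tall white posts of the same stand, let go of everything, and leave the marker, eraser and lens ring where they lie.

Things in the scene. Friction and masses are not known exactly. Their poses are not given: they have to be found in the camera images.
- dock: white dock screwed down, base 160 (x) x 100 (y) x 12 mm; origin: centre of its underside; x along the unit's length. Grey bed 44 mm wide, 45 mm high; end stops and guides below 57 mm. On each long side two catch posts (y +-33 to +-41, x +-22 to +-32, 71 mm high) have lips over the ends of the unit's buttons; between them 44 mm along x stay free for a finger, down to the base
- unit_center (a point): centre (half-way up) of the black unit, 50 (x) x 125 (y) x 30 mm (z up), 0.18 kg; starts flat in the dock, its y along the dock's x. Orange buttons at this height, mid-way along both long sides, pinched along the unit's x: pads 30 mm long, 14 high, 62 mm apart over their faces, 51 pressed. Held pressed, it lifts straight up, carried by the buttons. Either end may lie lower on the slat
- button_a (a joint): travel of the button on the unit's +x side: 0 out, 0.0055 m fully pressed; a spring pushes it out (3 N at first, 8 N fully pressed); free of its catch from 0.004
- button_b (a joint): the same for the button on the unit's -x side
- stand: instrument stand screwed to the bench: blue base plate 150 (x) x 220 (y) x 10 mm, origin at the centre of its underside. The sloped aluminium slat stands at y = -75 mm, the two white posts at y = +70 mm
- slat: narrow aluminium slat with a black strip, 36 wide, 122 mm long, at 30 degrees; origin on its top surface where the unit's middle belongs, 75 mm over the bench; x points up the slope, z square out of it. Ledge at the lower end, 12 mm high, face at x = -63 mm. The unit overhangs 7 mm each side, room there for fingertips; laid right, its length is along x, its centre 15 mm over this origin along z
- post_mid (a point): middle point between the tops of the two white posts, 115 mm above the bench, axes as the stand's. The posts stand at x = +-32 mm from it; each flat top is 10 mm (x) by 28 mm (y), without rims; a free gap of 54 mm lies between them
- magnet_center (a point): centre (half-way up) of the bar magnet, red one half and blue the other, 19 (its x) x 100 (its y) x 12 mm (its z, up), starts flat on the bench; it belongs with its length along the stand's x axis across both posts, either end first; it does not actually attract anything
- marker: blue and white marker pen, 134 mm long, lying on the bench: leave alone
- eraser: blue and white eraser, 21x48x12 mm, on the bench: leave alone
- lens_3: black ring-mounted lens, 41 mm across, 13 mm high, on the bench: leave alone
Mind the look-alikes: they are no part of the job. What is shaped like the part that bears unit_center but turquoise is not meant.

How it is judged:
By the outcome, as a careful person would: the job done as asked, in the order asked, and still so for the second after the job is handed in, with the robot touching nothing.
It also fails if it takes over 51 s, if anything falls off the work surface, if the arm or the gripper's body presses on something with over 40 N, if the wrist force passes 120 N, or if a joint passes its speed limit or range.

ROBOT

A 6-joint arm with a two-finger parallel gripper is mounted at the origin on a cart in front of the work surface, level with it; the furniture and walls round the work are solid. World frame = base frame: x ahead of the robot, y to its left, z up, the work surface at z = 0. Lengths are in m, angles in rad, forces in N, time in s.
With the tool pointing down it reaches from about 0.4 to 0.825 m from the base axis. Payload 7 kg.
Tool frame: the origin (TCP) lies on the centre line of the jaws, within the pads' length; the fingertips stand 25 mm ahead of it and the grasp point (between the pads) lies 6 mm ahead of it; z points along the fingers, y is the line along which they close (so a half turn about z gives the same grasp; the last joint's range is limited). The gripper opens to 85 mm and grips with 20 to 120 N. Pads are 22 mm wide; open, the fingers measure 114 mm over their backs; the gripper's body (76 mm by 85 mm) begins 54 mm behind the grasp point. The pads swing forward as they close: fully open they stand 13 mm farther back than shut.
Start: joints at [-0.898, 0.359, 0.012, 0, -1.224, -0.288], TCP at [0.253, -0.626, 0.256] pointing down, gripper open.
Joint ranges: [-3.07, 3.07], [-1.43, 2.12], [-1.02, 1.25], [-3.03, 1.67], [-3.05, -0], [-3.03, 3.03]. Speed limits (rad/s): [2.39, 2.39, 3.01, 3.14, 3.14, 3.14].

INTERFACE

Orientations are given as a unit quaternion [x, y, z, w].
In Python, from rig import r gives the robot as it stands. The module is installed in compiled form; this text tells all that it offers.
- The arm moves only by the shell command python3 -m creep 'ROWS' [FORCE]. ROWS is text: rows parted by semicolons, each of 7 numbers parted by spaces: the closure, from 0 (fully open) to 1 (shut), then the shift along the world's x, y, z scaled (see below), then the turn, a rotation vector about the world's x, y, z scaled (see below). In form: gripper x y z rx ry rz; .... A call has 1 to 10 rows; each row shifts and turns the commanded pose from where the row before left it; what a row does not reach is not made up. The controller multiplies each number of a shift by 0.02 m and each number of a turn by 0.1 rad. A row lasts 1/8 s, in which the tool goes at most 62.5 mm and 10.7 degrees, less where a joint would pass 70% of its speed; a pose out of reach is approached as far as the arm can. A call with a number of a shift or a turn outside -1 to 1 is refused whole. A call with a gripper value outside its range is refused whole. The fingers move at their own pace and stop on an object; FORCE is the grip in N (left out, the last holds). Time passes only in rows, so rows that do not move let the fingers close. It gives the time, the measured TCP pose, the force, the opening and the grip force at its end, in the units of the state.
- r.read_state(): the state, without advancing time (a new reading comes with each control period).
- r.capture(name): name is "side" or "top" or "wrist"; returns a dict with "color" (400x640x3 uint8, red, green, blue), "range_z" (400x640 float32, m along the optical axis (not along the pixel's ray), 0 where there is no reading), "fx", "fy", "cx", "cy" (pixels), "D" ([k1, k2, p1, p2, k3] as OpenCV has them; the pictures are not rectified), "eye" and "orientation" of the camera in the world; the wrist camera has in their place "T_tool_cam" (4x4, takes a point from camera to tool coordinates, whose origin is the TCP and whose axes are the flange's). Camera axes: x right, y down, z forward; pixel columns grow to the right and rows downward; lengths in m; the calibration is good to about 2 mm. A picture is of the moment at which its call begins: read the wrist's pose just before it.
- r.hand_in(): hands the job in; it is judged then, once.
Trained networks look in the newest picture that a camera, given by its name, has taken for a name from the list of things; names that differ only in an ending like _2 or _b are one class to them, and where a whole thing is asked for, a point or a joint stands for the part that bears it (a point fixed in the world has none). Each returns a list of dicts, best first, with "confidence" (0 to 1); they miss things now and then, are a little off and sometimes report something else, mostly with a low value. They report only what shows in the picture. A call takes as long as a camera call. They do not tell look-alikes from the thing itself.
- r.regions_of(camera, name): "pixels" (400x640 bool, what is visible of it) and "box" ([left, top, right, bottom] in pixels, round what is visible of it).
- r.mark_of(camera, name): "uv" ([column, row] in pixels: a listed point, or the origin of a listed thing).
The state is a dict: "time_s": time; "q": joint angles; "dq": joint speeds; "joint_torque": joint torques, N m; "tcp_pos": TCP position; "tool_rot": TCP orientation; "force": force on the tool from outside, world axes, zero at the start; "wrist_torque": the same for the moment, N m; "width": finger opening in m; "grasp_force": force on a finger pad.
Only numpy, scipy, OpenCV 4.12 (cv2) and the standard library are available. Lean on these libraries where they do the work, as an engineer would, in place of code of your own. Each camera call takes 0.05 s, during which the arm holds its last target. There are 200 camera calls.

## Working session

There is one attempt and no reset: what is moved stays moved. The work goes in short steps, Python scripts to look and compute and a shell command to move; the robot and the scene stay as the last step left them, time stands still between calls to the robot, and variables do not carry over. Pictures are saved under pics/ and viewed, at most 10 in all, crops included, and the job is handed in when it is done.

```bash
mkdir -p pics; ls
cat > h.py <<'E'
import numpy as np, cv2
from scipy.spatial.transform import Rotation as R
from rig import r
def cam(name):
    s=r.read_state(); c=r.capture(name)
    if name=="wrist":
        T=np.eye(4); T[:3,:3]=R.from_quat(s["tool_rot"]).as_matrix(); T[:3,3]=s["tcp_pos"]
        c["T"]=T@np.array(c["T_tool_cam"])
    else:
        T=np.eye(4); o=np.array(c["orientation"])
        T[:3,:3]=R.from_quat(o).as_matrix() if o.size==4 else o.reshape(3,3); T[:3,3]=c["eye"]; c["T"]=T
    c["K"]=np.array([[c["fx"],0,c["cx"]],[0,c["fy"],c["cy"]],[0,0,1]]); c["D"]=np.array(c["D"],float)
    return c
def save(c,fn): cv2.imwrite("pics/"+fn,c["color"][...,::-1])
def rays(c,uv):
    n=cv2.undistortPoints(np.array(uv,float).reshape(-1,1,2),c["K"],c["D"]).reshape(-1,2)
    return np.c_[n,np.ones(len(n))]
def onplane(c,uv,z):  # intersect with world z
    d=rays(c,uv)@c["T"][:3,:3].T; e=c["T"][:3,3]
    return e+d*((z-e[2])/d[:,2])[:,None]
def cloud(c,mask):
    v,u=np.nonzero(mask&(c["range_z"]>0)); 
    p=rays(c,np.c_[u,v])*c["range_z"][v,u][:,None]
    return p@c["T"][:3,:3].T+c["T"][:3,3], np.c_[u,v]
def proj(c,P):
    Ti=np.linalg.inv(c["T"]); 
    return cv2.projectPoints(np.array(P,float).reshape(-1,1,3),cv2.Rodrigues(Ti[:3,:3])[0],Ti[:3,3],c["K"],c["D"])[0].reshape(-1,2)
E
python3 - <<'E'
from h import *
for n in ["top","side"]:
    c=cam(n); save(c,n+"0.png"); print(n,c["T"].round(3).tolist(),c["fx"])
    for t in ["unit_center","dock","stand","slat","post_mid","magnet_center","marker","eraser","lens_3","button_a"]:
        for f in (r.mark_of,r.regions_of):
            for d in f(n,t)[:3]:
                print(t,round(d["confidence"],2),np.round(d["uv"],1) if "uv" in d else d["box"])
print(r.read_state())
E
```

```text
pics
top [[-0.01, -0.975, 0.224, 0.246], [-1.0, 0.012, 0.005, -0.327], [-0.007, -0.224, -0.975, 1.567], [0.0, 0.0, 0.0, 1.0]] 436.2973870308151
unit_center 0.69 [366.3 194.5]
unit_center 0.8 [312.2, 180.8, 330.5, 217.1]
unit_center 0.17 [215.0, 183.6, 280.2, 233.0]
dock 0.57 [320.5 202.5]
dock 0.8 [306.7, 180.9, 338.9, 227.0]
stand 0.88 [246.2 207.7]
stand 0.47 [285.8 163.7]
stand 0.88 [214.7, 183.5, 281.1, 229.8]
slat 0.82 [265.8 202.1]
slat 0.78 [260.1, 191.5, 270.7, 221.9]
post_mid 0.62 [223.3 198.1]
post_mid 0.81 [214.3, 184.1, 281.6, 228.8]
magnet_center 0.6 [314.7 243.1]
magnet_center 0.49 [314.1, 231.8, 317.9, 263.0]
marker 0.66 [212.9 245.9]
marker 0.44 [203.9, 227.8, 220.9, 259.8]
lens_3 0.42 [285.6 163.1]
lens_3 0.19 [317.8 198.6]
lens_3 0.41 [282.5, 157.2, 294.9, 171.2]Traceback (most recent call last):
  File "<stdin>", line 6, in <module>
ValueError: it knows: dock, eraser, lens, magnet_center, marker, post_mid, slat, stand, unit_center
```

Run:
```python
from h import *
for n in ["top","side"]:
    c=cam(n); save(c,n+"0.png"); print(n,c["T"].round(3).tolist(),c["fx"])
    if n=="top": cv2.imwrite("pics/top0z.png",cv2.resize(c["color"][130:290,180:400,::-1],None,fx=3.6,fy=3.6,interpolation=cv2.INTER_CUBIC)); continue
    for t in ["unit_center","dock","stand","slat","post_mid","magnet_center"]:
        for f in (r.mark_of,r.regions_of):
            for d in f(n,t)[:3]:
                print(t,round(d["confidence"],2),np.round(d["uv"],1) if "uv" in d else d["box"])
print(r.read_state())
```

```text
top [[-0.01, -0.975, 0.224, 0.246], [-1.0, 0.012, 0.005, -0.327], [-0.007, -0.224, -0.975, 1.567], [0.0, 0.0, 0.0, 1.0]] 436.2973870308151
side [[0.993, -0.038, 0.111, 0.424], [-0.117, -0.326, 0.938, -1.769], [0.0, -0.945, -0.328, 0.62], [0.0, 0.0, 0.0, 1.0]] 414.43043313179857
unit_center 0.85 [330.  237.6]
unit_center 0.82 [271.1 276. ]
unit_center 0.67 [318.2 261.8]
unit_center 0.77 [246.9, 262.3, 293.8, 292.9]
unit_center 0.67 [300.8, 198.6, 336.0, 215.7]
unit_center 0.57 [320.5, 230.2, 342.1, 249.4]
dock 0.8 [320.4 224.9]
dock 0.79 [296.4, 211.8, 345.3, 228.6]
stand 0.86 [311.5 197.5]
stand 0.82 [292.4, 182.1, 322.5, 205.7]
slat 0.53 [311.1 189.4]
slat 0.47 [311.2 171.4]
post_mid 0.58 [309.  173.1]
post_mid 0.45 [277.2 239.9]
post_mid 0.75 [291.3, 170.1, 329.0, 209.6]
magnet_center 0.41 [279.2 220. ]
magnet_center 0.68 [267.3, 219.5, 286.8, 222.6]
{'time_s': 1.65, 'q': array([-8.97913520e-01,  3.58604739e-01,  1.18956167e-02,  9.62514091e-06,
       -1.22407582e+00, -2.88088390e-01]), 'dq': array([ 0.00075679,  0.00166382, -0.00106469, -0.00168562,  0.00153172,
       -0.00016037]), 'joint_torque': array([-1.07521002e-03, -5.82967722e+01,  2.93642753e+01,  6.94185555e+00,
       -6.35478573e-04,  1.52733361e-05]), 'tcp_pos': array([ 0.25334306, -0.62563811,  0.256299  ]), 'tool_rot': array([-1.91214024e-01,  9.81548367e-01, -7.14190153e-06, -1.38157159e-06]), 'force': array([ 0.71782273, -0.75847972,  0.23857206]), 'wrist_torque': array([0.04409118, 0.01195218, 0.04228086]), 'grasp_force': 0.0, 'width': 0.08482101280274347}
```

View pics/top0z.png

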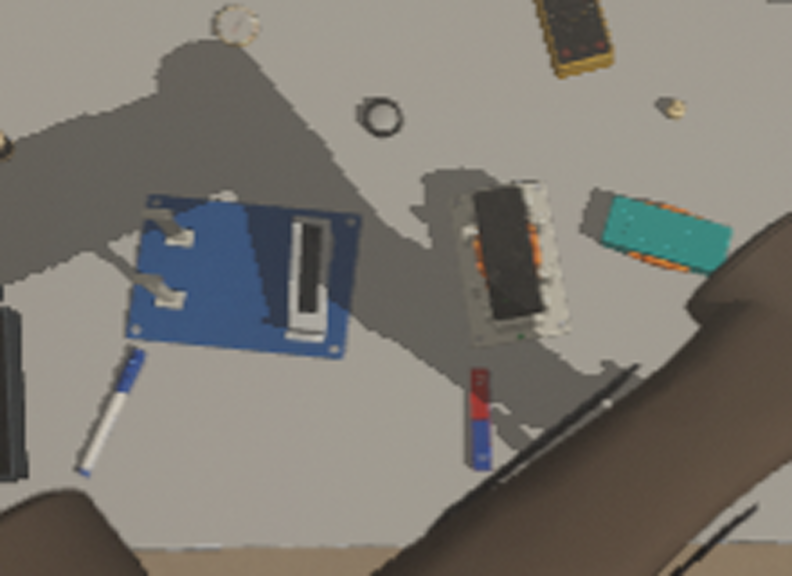

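View pics/side0.png

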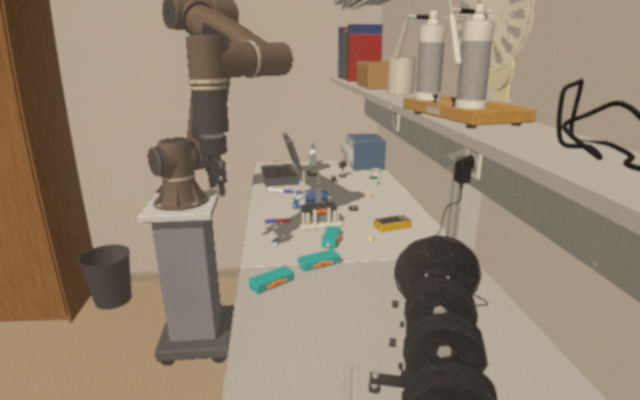

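Top zoom: the black unit sits in the white dock at full-image pixel (321,200). The turquoise look-alike is at (366,195), with two more at the side camera's (272,276) and (319,261). The magnet is at (314,246); the marker (211,244) has a similar colour. The lens ring is at (286,162) and the stand at (247,207). I choose the black unit in the dock and will measure it next.

Run:
```python
from h import *
c=cam("top")
hsv=cv2.cvtColor(c["color"],cv2.COLOR_RGB2HSV)
def rect(P): 
    (cx,cy),(w,h),a=cv2.minAreaRect(P[:,:2].astype(np.float32)*1000); return np.round([cx,cy,w,h,a],1)
def show(n,m):
    P,uv=cloud(c,m); print(n,len(P),rect(P),"z",np.percentile(P[:,2],[5,50,95]).round(3),"pca",end=" ")
    w,v=np.linalg.eigh(np.cov(P[:,:2].T)); print(v[:,1].round(3),P.mean(0).round(3)); return P
box=np.zeros((400,640),bool)
def B(l,t,rr,b): m=box.copy(); m[t:b,l:rr]=1; return m
P,uv=cloud(c,B(305,178,345,230)); k=(P[:,2]>0.066)&(P[:,2]<0.085)
m=box.copy(); m[uv[k,1],uv[k,0]]=1
g=c["color"].max(-1)<90
show("unit",m&g)
H=hsv[...,0]; S=hsv[...,1]
blue=(H>100)&(H<130)&(S>100)
red=((H<8)|(H>172))&(S>100)
show("stand",blue&B(212,180,284,232)); 
show("mag",(blue|red)&B(308,228,322,264))
show("magred",red&B(308,228,322,264)); show("magblue",blue&B(308,228,322,264))
for d in r.regions_of("top","slat")[:1]: 
    P=show("slat",d["pixels"]); 
    n=np.linalg.svd(P-P.mean(0))[2][2]; print("normal",n)
P,uv=cloud(c,B(212,180,284,232)); k=P[:,2]>0.1
print("hi",P[k].round(3)[:40].tolist())
```

```text
unit 471 [ 580.4 -310.1  124.6   49.1   10. ] z [0.069 0.075 0.08 ] pca [-0.986 -0.166] [ 0.579 -0.31   0.075]
stand 1230 [567.5 -37.2 164.3 218.4   2.3] z [0.005 0.011 0.017] pca [0.547 0.837] [ 0.558 -0.016  0.011]
mag 92 [ 424.2 -281.3   14.5   93.2   90. ] z [0.006 0.011 0.018] pca [-0.999 -0.041] [ 0.426 -0.281  0.011]
magred 52 [ 449.  -281.3   14.5   43.6   90. ] z [0.007 0.011 0.018] pca [-0.998 -0.07 ] [ 0.446 -0.28   0.012]
magblue 40 [ 399.  -282.9   10.8   42.7   89.9] z [0.006 0.011 0.017] pca [-0.999 -0.046] [ 0.399 -0.282  0.011]
slat 382 [ 564.7 -113.3   48.5  134.5   86.2] z [0.018 0.068 0.098] pca [-0.993  0.122] [ 0.556 -0.118  0.067]
normal [ 0.04062981 -0.94973299 -0.31041339]
hi [[0.613, 0.035, 0.123], [0.615, 0.034, 0.114], [0.614, 0.03, 0.117], [0.613, 0.025, 0.121], [0.615, 0.024, 0.114], [0.614, 0.02, 0.116], [0.615, 0.017, 0.114], [0.615, 0.014, 0.112], [0.61, 0.036, 0.119], [0.61, 0.033, 0.118], [0.609, 0.028, 0.122], [0.611, 0.026, 0.117], [0.611, 0.023, 0.113], [0.611, 0.02, 0.115], [0.611, 0.016, 0.115], [0.61, 0.012, 0.119], [0.612, 0.01, 0.111], [0.608, 0.037, 0.113], [0.608, 0.034, 0.113], [0.607, 0.029, 0.118], [0.608, 0.027, 0.114], [0.608, 0.023, 0.114], [0.607, 0.019, 0.117], [0.607, 0.016, 0.117], [0.607, 0.012, 0.117], [0.609, 0.011, 0.106], [0.609, -0.108, 0.101], [0.608, -0.113, 0.106], [0.608, -0.12, 0.106], [0.609, -0.122, 0.101], [0.607, 0.026, 0.102], [0.607, 0.019, 0.101], [0.607, 0.015, 0.103], [0.605, -0.109, 0.103], [0.605, -0.126, 0.103], [0.604, -0.137, 0.106], [0.602, -0.14, 0.1], [0.598, -0.123, 0.104], [0.598, -0.14, 0.101], [0.552, 0.044, 0.115]]
```

```bash
python3 -m creep '0 1 1 0 0 0 -0.22;0 1 1 0 0 0 -0.22;0 1 1 0 0 0 -0.22;0 1 1 0 0 0 -0.22;0 1 1 0 0 0 -0.22;0 1 1 0 0 0 -0.22;0 1 1 0 0 0 -0.22;0 1 1 0 0 0 -0.22;0 1 1 0 0 0 -0.22;0 1 1 0 0 0 -0.22' 30; python3 -m creep '0 1 1 0 0 0 0;0 1 1 0 0 0 0;0 1 1 0 0 0 0;0 1 1 0 0 0 0;0 1 1 0 0 0 0;0 0.8 0.8 0 0 0 0;0 0 0 0 0 0 0'
python3 - <<'E'
from h import *
c=cam("wrist"); save(c,"w1.png"); print(c["T"].round(3).tolist(),c["fx"])
P,uv=cloud(c,np.ones((400,640),bool)); print(P.min(0),P.max(0))
for t in ["unit_center","dock","stand","slat","magnet_center"]:
    for f in (r.mark_of,r.regions_of):
        for d in f("wrist",t)[:2]:
            print(t,round(d["confidence"],2),np.round(d["uv"],1) if "uv" in d else d["box"])
            if t=="unit_center" and "uv" in d: print(onplane(c,[d["uv"]],0.06))
E
```

```text
time_s: 3.0
tcp_pos: [0.454, -0.4249, 0.2565]
tool_rot: [-0.082, 0.997, -0.0, 0.0]
force: [0.0, -0.0, 0.5]
width: 0.0853
grasp_force: 0.0
time_s: 3.88
tcp_pos: [0.5703, -0.3086, 0.2561]
tool_rot: [-0.083, 0.997, 0.0, -0.0]
force: [-0.4, 0.7, -0.4]
width: 0.0856
grasp_force: 0.0
[[-0.165, 0.932, 0.322, 0.487], [0.986, 0.156, 0.054, -0.323], [-0.0, 0.327, -0.945, 0.373], [0.0, 0.0, 0.0, 1.0]] 281.9856765092063
[-0.05162568 -0.86316018 -0.71779518] [1.04403845 0.66408763 0.32971096]
unit_center 0.79 [188.7 176.6]
[[ 0.59172954 -0.45651929  0.06      ]]
unit_center 0.74 [ 69.5 110.7]
[[ 0.53748794 -0.59305079  0.06      ]]
unit_center 0.77 [136.9, 139.6, 239.8, 212.3]
unit_center 0.74 [23.7, 50.1, 109.1, 165.1]
dock 0.56 [274.1, 112.1, 354.5, 230.4]
dock 0.54 [182.6, 3.0, 228.9, 33.6]
stand 0.74 [499.9 199.8]
stand 0.69 [416.1, 130.4, 639.4, 277.6]
slat 0.6 [476.7 207.5]
slat 0.47 [207.8  18.5]
slat 0.85 [457.8, 144.1, 505.7, 251.2]
slat 0.21 [411.2, 128.3, 640.0, 277.3]
magnet_center 0.57 [361.  53.]
magnet_center 0.69 [345.3, 2.2, 376.1, 100.0]
```

View pics/w1.png

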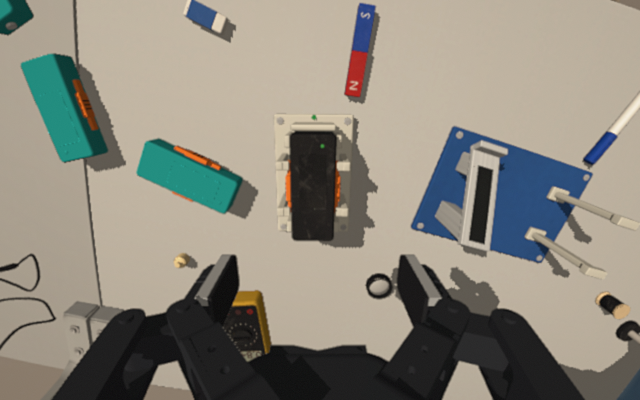

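Wrist view: the black unit with orange buttons is in the dock at (313,185), and the turquoise look-alikes are at (190,175), (65,108) and (10,15). The slat is at (480,205) with its ledge at (488,148). Posts are at (560,192) and (540,235), the magnet at (360,52), the eraser at (206,15) and the lens at (378,286). I'll measure from this view and take the close crop.

Run:
```python
from h import *
c=cam("wrist"); col=c["color"]
cv2.imwrite("pics/w2crop.png",cv2.resize(col[100:260,260:620,::-1],None,fx=2.2,fy=2.2,interpolation=cv2.INTER_CUBIC))
hsv=cv2.cvtColor(col,cv2.COLOR_RGB2HSV); H=hsv[...,0]; S=hsv[...,1]
def B(l,t,rr,b): m=np.zeros((400,640),bool); m[t:b,l:rr]=1; return m
def ax(P):
    w,v=np.linalg.eigh(np.cov(P[:,:2].T)); a=np.degrees(np.arctan2(v[1,1],v[0,1])); return (a+90)%180-90
def rect(P): return cv2.minAreaRect(P[:,:2].astype(np.float32)*1000)
def big(m):
    n,l,s,_=cv2.connectedComponentsWithStats(m.astype(np.uint8)); return l==1+np.argmax(s[1:,4])
def show(n,m):
    P,uv=cloud(c,m); print(n,len(P),"z",np.percentile(P[:,2],[5,50,95]).round(4),"rect",np.round(np.r_[rect(P)[0],rect(P)[1],rect(P)[2]],1),"ax",ax(P).round(1),"mean",P.mean(0).round(4)); return P
def flat(n,m,z): # outline on plane z
    v,u=np.nonzero(m); P=onplane(c,np.c_[u,v],z); print(n,"plane rect",np.round(np.r_[rect(P)[0],rect(P)[1],rect(P)[2]],1),"ax",ax(P).round(1),"mean",P.mean(0).round(4))
P,uv=cloud(c,B(280,120,345,250)); k=(P[:,2]>.067); m=np.zeros((400,640),bool); m[uv[k,1],uv[k,0]]=1
dark=(col.max(-1)<75)
mu=big(m&dark); show("unit",mu); flat("unit",mu,.075)
ob=(H>5)&(H<20)&(S>150)&B(275,150,352,215)
for nm,q in (("btnL",ob&B(275,150,305,215)),("btnR",ob&B(320,150,352,215))): show(nm,q)
blue=(H>100)&(H<130)&(S>100); red=((H<8)|(H>172))&(S>100)
mm=big(cv2.morphologyEx(((blue|red)&B(335,0,385,105)).astype(np.uint8),cv2.MORPH_CLOSE,np.ones((5,5))))
show("mag",mm); flat("mag",mm,.012)
mb=blue&B(405,120,605,270); P,_=cloud(c,mb); k=np.abs(P[:,2]-.010)<.006; print("stand",rect(P[k]))
# slat plane
P,uv=cloud(c,B(450,135,510,258)); 
d=r.regions_of("wrist","slat")[0]["pixels"]; P,uv=cloud(c,d); P=P[P[:,2]>.04]
best=None; rng=np.random.default_rng(0)
for i in range(300):
    a,b,e=P[rng.choice(len(P),3,False)]; n=np.cross(b-a,e-a); n/=np.linalg.norm(n)+1e-12; n*=np.sign(n[2])
    if n[2]<.8: continue
    q=np.abs((P-a)@n)<.002
    if best is None or q.sum()>best.sum(): best=q
Q=P[best]; n=np.linalg.svd(Q-Q.mean(0))[2][2]; n*=np.sign(n[2])
print("slat n",n.round(3),"tilt",np.degrees(np.arccos(n[2])).round(1),"az",np.degrees(np.arctan2(-n[1],-n[0])).round(1),len(Q),Q.mean(0).round(4)); print(np.round(np.r_[rect(Q)[0],rect(Q)[1],rect(Q)[2]],1),"ax",ax(Q),Q.min(0),Q.max(0))
P,uv=cloud(c,B(515,170,615,285)); k=(P[:,2]>.110)&(P[:,2]<.121); P=P[k]
for s in (P[P[:,0]<.575],P[P[:,0]>=.575]): print("post",len(s),rect(s),s.mean(0).round(4))
print(proj(c,[[.58,-.31,.075]]))
```

```text
unit 4600 z [0.0734 0.0748 0.0761] rect [ 580.4 -313.   124.1   49.3    8.9] ax 9.2 mean [ 0.5757 -0.3136  0.0748]
unit plane rect [ 579.7 -313.2  123.1   48.9    8.9] ax 9.2 mean [ 0.5757 -0.3136  0.075 ]
btnL 183 z [0.0609 0.0668 0.0742] rect [ 581.9 -341.1   61.     8.9    6.5] ax 7.0 mean [ 0.5835 -0.3404  0.0667]
btnR 198 z [0.0612 0.0667 0.0736] rect [ 574.2 -286.8   63.2    8.1   13.4] ax 10.4 mean [ 0.5755 -0.2864  0.0665]
mag 1489 z [0.01   0.0116 0.013 ] rect [ 423.4 -283.3   98.8   20.9    1.5] ax 1.7 mean [ 0.4225 -0.2844  0.0114]
mag plane rect [ 423.8 -284.4   99.    19.7    1.5] ax 1.7 mean [ 0.4227 -0.2845  0.012 ]
stand ((547.8259887695312, -45.12425231933594), (219.4979248046875, 197.17190551757812), 84.3965835571289)
slat n [-0.499  0.042  0.866] tilt 30.0 az -4.8 2778 [ 0.5601 -0.1214  0.0728]
[ 556.3 -120.3   37.6  105.1   84.2] ax -6.337953401442405 [ 0.50222694 -0.14347202  0.04065247] [ 0.60936364 -0.09762267  0.10188503]
post 0 ((0.0, 0.0), (0.0, 0.0), 0.0) [nan nan nan]
post 197 ((611.457275390625, 19.65412139892578), (29.48708152770996, 10.876106262207031), 84.6803207397461) [0.6106 0.0176 0.1139]
[[316.29047796 191.87478979]]<stdin>:36: RuntimeWarning: Mean of empty slice.
  ret = um.true_divide(
```

View pics/w2crop.png

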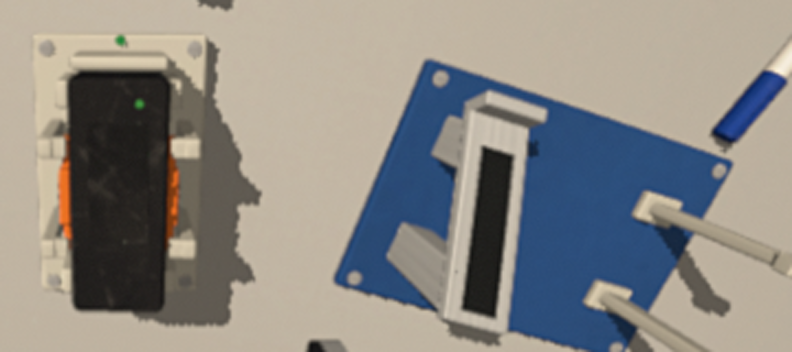

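The crop confirms the choice: a black unit with orange buttons between the catch posts, at crop (120,190). The ledge is at the near (lower, -x) end of the slat at (510,105). I'll descend on the unit.

```bash
python3 -m creep '0 0.5 -0.22 -0.3 0 0 -0.09;0 0 0 -1 0 0 0;0 0 0 -1 0 0 0;0 0 0 -1 0 0 0;0 0 0 -1 0 0 0;0 0 0 -1 0 0 0;0 0 0 -1 0 0 0;0 0 0 -0.7 0 0 0;0 0 0 0 0 0 0' 30
python3 - <<'E'
from h import *
c=cam("wrist"); save(c,"w3.png"); s=r.read_state(); print(s["tcp_pos"],s["tool_rot"],s["force"])
hsv=cv2.cvtColor(c["color"],cv2.COLOR_RGB2HSV)
P,uv=cloud(c,np.ones((400,640),bool)); k=(np.abs(P[:,2]-.075)<.005)&(c["color"][uv[:,1],uv[:,0]].max(-1)<75)&(abs(P[:,0]-.58)<.08)&(abs(P[:,1]+.313)<.05)
m=np.zeros((400,640),np.uint8); m[uv[k,1],uv[k,0]]=1; m=cv2.morphologyEx(m,cv2.MORPH_OPEN,np.ones((5,5)))
P,_=cloud(c,m>0); print(cv2.minAreaRect(P[:,:2].astype(np.float32)*1000),np.median(P[:,2]))
E
```

```text
time_s: 5.65
tcp_pos: [0.5789, -0.314, 0.1148]
tool_rot: [-0.078, 0.997, 0.0, -0.001]
force: [-0.4, -0.5, 0.1]
width: 0.0853
grasp_force: 0.0
[ 0.57946014 -0.31416191  0.11591805] [-7.78266188e-02  9.96966814e-01  2.79252437e-05 -4.34963660e-04] [ 0.59190236 -1.06153002  1.16075744]
((579.9223022460938, -313.0305480957031), (123.49174499511719, 49.7276611328125), 8.968794822692871) 0.07478422444957533
```

View pics/w3.png

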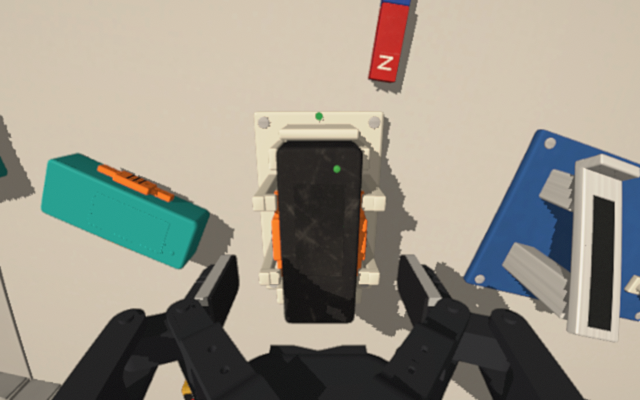

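The unit is at (320,230) between the fingers, and both finger paths are free of the catch posts. I'll go down and squeeze.

```bash
python3 -m creep '0 0.03 0.05 -0.9 0 0 0;0 0 0 -0.9 0 0 0;0 0 0 -0.6 0 0 0;0 0 0 -0.25 0 0 0;0.3 0 0 0 0 0 0;0.6 0 0 0 0 0 0;1 0 0 0 0 0 0;1 0 0 0 0 0 0;1 0 0 0 0 0 0;1 0 0 0 0 0 0' 35
```

```text
time_s: 6.95
tcp_pos: [0.5804, -0.3132, 0.0651]
tool_rot: [-0.078, 0.997, -0.0, 0.001]
force: [-2.7, 1.1, 7.0]
width: 0.0498
grasp_force: 36.8
```

```bash
python3 -m creep '1 0 0 0.2 0 0 0;1 0 0 0.5 0 0 0;1 0 0 0.8 0 0 0;1 0 0 0.8 0 0 0;1 0 0 0.8 0 0 0;1 0 0 0.8 0 0 0;1 0 0 0.8 0 0 0;1 0 0 0.5 0 0 0;1 0 0 0 0 0 0'
python3 - <<'E'
from h import *
c=cam("wrist"); save(c,"w4.png"); s=r.read_state(); print(s["tcp_pos"],s["tool_rot"],s["force"],s["width"],s["grasp_force"])
Ti=np.linalg.inv(c["T"]@np.linalg.inv(np.array(c["T_tool_cam"])))
P,uv=cloud(c,np.ones((400,640),bool)); t=P@Ti[:3,:3].T+Ti[:3,3]
k=(t[:,2]<.02)&(t[:,2]>-.03)&(c["color"][uv[:,1],uv[:,0]].max(-1)<75)&(abs(t[:,1])<.0245)&(abs(t[:,0])<.08)
q=t[k]; n=np.linalg.svd(q-q.mean(0))[2][2]; 
print(len(q),np.median(q,0),n,cv2.minAreaRect(q[:,:2].astype(np.float32)*1000))
E
```

```text
time_s: 8.07
tcp_pos: [0.5804, -0.3131, 0.1683]
tool_rot: [-0.078, 0.997, -0.0, 0.001]
force: [-0.1, -0.5, -2.4]
width: 0.0499
grasp_force: 37.4
[ 0.57991866 -0.31297196  0.16738177] [-7.77768300e-02  9.96970784e-01  4.64254975e-05  1.34984646e-04] [-0.07052035 -0.36718819 -2.74693922] 0.049855815125026 37.42435064166784
21104 [ 2.68938368e-02 -8.65066149e-05 -9.56659079e-03] [ 0.03746933  0.00336018 -0.99929213] ((14.496532440185547, -0.00244140625), (48.9793586730957, 96.11017608642578), 89.9961166381836)
```

View pics/w4.png

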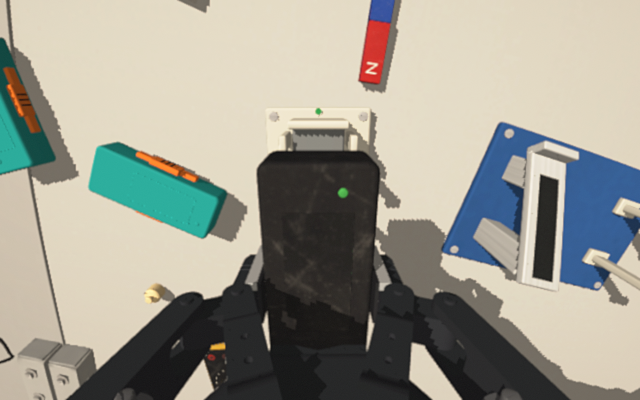

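The unit is out and held squarely, centred at (318,250), with the empty dock behind. Next I'll turn, tilt and traverse to the slat.

```bash
python3 -m creep '1 -0.32 0.98 0.3 0 0 -0.63;1 -0.32 0.98 0.3 0 0 -0.63;1 -0.32 0.98 0 0 0 -0.63;1 -0.32 0.98 0 0 0 -0.63;1 -0.32 0.98 0 -0.08 -0.85 0;1 -0.32 0.98 0 -0.08 -0.85 0;1 -0.32 0.98 0 -0.08 -0.85 0;1 -0.32 0.98 0 -0.08 -0.85 0;1 -0.32 0.98 0 -0.08 -0.85 0;1 -0.3 0.9 0 -0.08 -0.85 0'
python3 -m creep '1 0 0 0 0 0 0;1 0 0 0 0 0 0'
cat > chk.py <<'E'
from h import *
import sys
c=cam("wrist"); save(c,sys.argv[1]); s=r.read_state(); print(s["tcp_pos"],s["force"],s["width"],s["grasp_force"])
Tt=c["T"]@np.linalg.inv(np.array(c["T_tool_cam"])); print("toolR\n",Tt[:3,:3].round(3))
print("tilt",np.degrees(np.arccos(-Tt[2,2])),"ytool az",np.degrees(np.arctan2(Tt[1,1],Tt[0,1])), "ytool z",Tt[2,1])
Ti=np.linalg.inv(Tt)
P,uv=cloud(c,np.ones((400,640),bool)); t=P@Ti[:3,:3].T+Ti[:3,3]
k=(t[:,2]<.01)&(t[:,2]>-.02)&(c["color"][uv[:,1],uv[:,0]].max(-1)<90)&(abs(t[:,1])<.020)&(abs(t[:,0])<.08)&(t[:,0]>.03)
q=t[k]; A=np.c_[q[:,:2],np.ones(len(q))]
for _ in range(3):
    w=np.linalg.lstsq(A,q[:,2],rcond=None)[0]; g=abs(A@w-q[:,2])<.002; A,q=A[g],q[g]
print("unit top in tool z=ax+by+c",w,"slope deg",np.degrees(np.arctan(w[0])),"xmax",q[:,0].max())
E
python3 chk.py w5.png
```

```text
time_s: 9.38
tcp_pos: [0.5207, -0.1307, 0.1849]
tool_rot: [0.048, 0.969, -0.014, 0.242]
force: [2.0, -3.9, 1.0]
width: 0.0497
grasp_force: 37.4
time_s: 9.62
tcp_pos: [0.522, -0.1335, 0.1856]
tool_rot: [0.049, 0.969, -0.015, 0.241]
force: [1.1, -0.1, -0.7]
width: 0.0496
grasp_force: 37.4
[ 0.52265575 -0.13331861  0.18594777] [ 0.78169514  0.03064142 -1.3595166 ] 0.049974908554229154 37.40413896739483
toolR
 [[-0.879  0.102  0.466]
 [ 0.088  0.995 -0.053]
 [-0.469 -0.006 -0.883]]
tilt 27.966232783527136 ytool az 84.12432870666242 ytool z -0.00609878492194459
unit top in tool z=ax+by+c [ 0.0437047   0.00150711 -0.01155571] slope deg 2.5025024937019467 xmax 0.06256604005845573
```

```bash
cat > ov.py <<'E'
from h import *
import sys
c=cam("wrist"); img=c["color"][...,::-1].copy()
o=np.array([float(x) for x in sys.argv[2:5]]); Rs=R.from_euler("zy",[float(sys.argv[5]),-30],degrees=True).as_matrix()
def L(pts,colr):
    p=proj(c,np.array(pts)@Rs.T+o).round().astype(int); cv2.polylines(img,[p.reshape(-1,1,2)],True,colr,1)
L([[-.063,-.018,0],[.059,-.018,0],[.059,.018,0],[-.063,.018,0]],(0,0,255))
L([[-.063,-.018,.012],[-.063,.018,.012],[-.063,.018,0],[-.063,-.018,0]],(0,255,0))
L([[-.0625,-.025,.030],[-.0625,.025,.030],[-.0625,.025,0],[-.0625,-.025,0]],(255,255,0))
y=float(sys.argv[5]); Rz=R.from_euler("z",y,degrees=True).as_matrix()
cv2.imwrite("pics/"+sys.argv[1],img)
E
python3 ov.py w6.png 0.564 -0.1215 0.075 -5.5
```

```text
(no output)
```

View pics/w6.png

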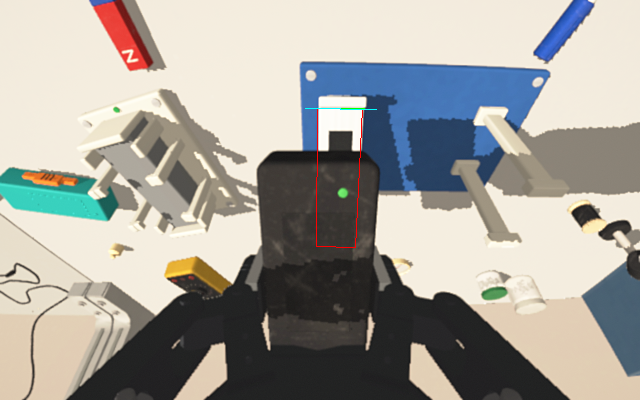

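Run:
```python
import cv2
i=cv2.imread("pics/w6.png")[85:160,290:400]; cv2.imwrite("pics/w6z.png",cv2.resize(i,None,fx=7,fy=7,interpolation=cv2.INTER_NEAREST))
```

```text
(no output)
```

View pics/w6z.png

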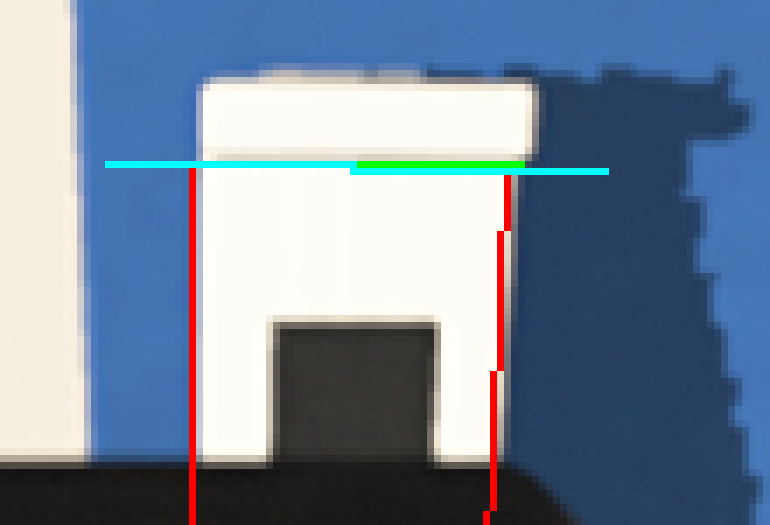

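Slat, black strip and ledge show at (340,100-150); my model lies about 1 px left of it, so I shift y by +1 mm. I'll move to a hover 15 mm over the seat.

```bash
python3 -m creep '1 0 0.5 0 0 0 0.07;1 0.3 0.21 -0.7 0 0 0;1 0.3 0 -1 0 0 0;1 0.3 0 -1 0 0 0;1 0.3 0 -0.9 0 0 0;1 0.13 0 -0.45 0 0 0;1 0 0 0 0 0 0;1 0 0 0 0 0 0'; python3 chk.py w7.png; python3 ov.py w7o.png 0.564 -0.1205 0.075 -5.5
```

```text
time_s: 10.72
tcp_pos: [0.5539, -0.1284, 0.1322]
tool_rot: [0.042, 0.974, 0.0, 0.22]
force: [-0.3, 0.1, -1.2]
width: 0.0495
grasp_force: 37.4
[ 0.55381797 -0.12837825  0.13231116] [-0.55852323 -0.13417753 -1.48386801] 0.049530029544327135 37.41173693910241
toolR
 [[-0.899  0.082  0.43 ]
 [ 0.082  0.996 -0.018]
 [-0.43   0.019 -0.903]]
tilt 25.474825604221664 ytool az 85.32402662891828 ytool z 0.01894767416533881
unit top in tool z=ax+by+c [ 0.0446172   0.00136972 -0.01159471] slope deg 2.5546831814403763 xmax 0.06259945770834119
```

```bash
python3 -c "
from rig import r
print(r.read_state()['q'].round(3), r.read_state()['dq'].round(3))"
```

```text
[ 0.016  0.11  -0.994  0.836 -0.034 -2.503] [-0.001 -0.005 -0.002 -0.002  0.     0.   ]
```

The wrist is at a limit (q5≈0): this tilt is not reachable lower down. I'll hold the tool at about 20° and let the unit pivot about the pinch axis onto the slat at the lowest grip. The script works out the deltas.

```bash
cat > go.py <<'E'
from h import *
import sys
# args: tilt, upslope mm, height mm, [unit-center tool xyz mm]
tilt,up,ht=map(float,sys.argv[1:4]); uc=np.array([-.0005,0,.0034])
o=np.array([.564,-.1205,.075]); yaw=-5.5
Rs=R.from_euler("ZY",[yaw,-30],degrees=True).as_matrix()
base=R.from_euler("ZY",[yaw,-tilt],degrees=True).as_matrix()@np.diag([-1,1,-1])
C=o+Rs@np.array([up/1e3,0,.015+ht/1e3])
s=r.read_state(); Rc=R.from_quat(s["tool_rot"]).as_matrix()
rv=R.from_matrix(base@Rc.T).as_rotvec(); tgt=C-base@uc
print("tgt",tgt.round(4),"shift units",((tgt-s["tcp_pos"])/.02).round(2),"rot units",(rv/.1).round(2),"q",s["q"].round(2),"F",s["force"].round(1))
E
python3 go.py 20 5 30; python3 go.py 20 5 12
```

```text
tgt [ 0.5443 -0.1186  0.1195] shift units [-0.47  0.49 -0.65] rot units [-0.1   0.97 -0.13] q [ 0.02  0.11 -0.99  0.84 -0.03 -2.5 ] F [-1.2 -0.1 -2.3]
tgt [ 0.5532 -0.1195  0.1039] shift units [-0.02  0.45 -1.43] rot units [-0.1   0.97 -0.13] q [ 0.02  0.11 -0.99  0.84 -0.03 -2.5 ] F [-1.2 -0.1 -2.3]
```

```bash
python3 -m creep '1 -0.25 0.25 0 -0.05 0.5 -0.06;1 -0.22 0.24 -0.2 -0.05 0.47 -0.07;1 0 0 -0.45 0 0 0;1 0 0 0 0 0 0;1 0 0 0 0 0 0' 20; python3 chk.py w8.png; python3 go.py 20 5 12
```

```text
time_s: 11.45
tcp_pos: [0.5504, -0.1307, 0.1234]
tool_rot: [0.048, 0.981, -0.015, 0.188]
force: [0.6, 0.0, -2.5]
width: 0.0498
grasp_force: 37.3
[ 0.55058059 -0.13064516  0.12348634] [ 0.47682661  0.40800182 -1.41450073] 0.04967320768024628 37.34825111925602
toolR
 [[-0.925  0.1    0.367]
 [ 0.089  0.995 -0.047]
 [-0.37  -0.011 -0.929]]
tilt 21.720558707676563 ytool az 84.25380240530055 ytool z -0.010580800692796495
unit top in tool z=ax+by+c [ 0.04206665  0.00144923 -0.01142655] slope deg 2.408821559658481 xmax 0.06263103012812288
tgt [ 0.5532 -0.1195  0.1039] shift units [ 0.13  0.56 -0.98] rot units [0.13 0.29 0.04] q [ 0.14  0.14 -0.88  0.48 -0.21 -2.25] F [ 0.5  0.4 -1.4]
```

```bash
python3 -m creep '1 0.03 0.14 -0.1 0.04 0.1 0.01;1 0.03 0.14 -0.2 0.04 0.1 0.01;1 0.03 0.14 -0.23 0.04 0.1 0.01;1 0.03 0.14 -0.23 0.01 0.1 0.01;1 0.01 0 -0.22 0 0 0;1 0 0 0 0 0 0' 20; python3 chk.py w9.png; python3 go.py 19 5 6;python3 ov.py w9o.png 0.564 -0.1205 0.075 -5.5
```

```text
time_s: 12.25
tcp_pos: [0.553, -0.1192, 0.103]
tool_rot: [0.047, 0.985, -0.009, 0.167]
force: [-0.2, 0.3, -1.1]
width: 0.0496
grasp_force: 37.4
[ 0.55290709 -0.11932713  0.10310113] [ 0.25777127 -0.64796505 -2.79253138] 0.0496529968857222 37.38902069628239
toolR
 [[-0.94   0.095  0.329]
 [ 0.09   0.995 -0.033]
 [-0.331 -0.002 -0.944]]
tilt 19.30738649723468 ytool az 84.52259752136808 ytool z -0.0017160843387740191
unit top in tool z=ax+by+c [ 0.04452282  0.00418588 -0.01150956] slope deg 2.54928608319382 xmax 0.06268140092947083
tgt [ 0.5563 -0.1198  0.0987] shift units [ 0.17 -0.02 -0.22] rot units [ 0.02  0.05 -0.  ] q [ 0.17  0.19 -0.83  0.37 -0.24 -2.18] F [ 0.3 -0.6 -2.8]
```

View pics/w9o.png

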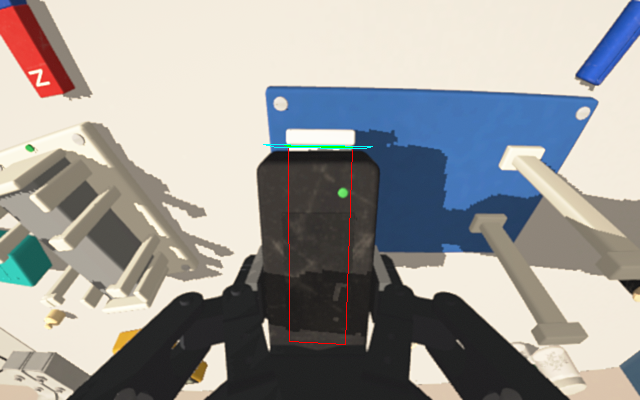

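The ledge shows at (320,138), centred with the unit at (318,160). I'll press it on gently in small steps while watching the force.

```bash
python3 -m creep '1 0.1 -0.01 -0.17 0 0 0;1 0.05 0 -0.09 0 0 0;1 0.05 0 -0.09 0 0 0;1 0 0 0 0 0 0' 20; python3 chk.py w10.png; python3 go.py 19 5 0
```

```text
time_s: 12.85
tcp_pos: [0.5554, -0.12, 0.0958]
tool_rot: [0.048, 0.985, -0.009, 0.167]
force: [-7.5, 2.8, 3.6]
width: 0.0499
grasp_force: 40.1
[ 0.55545111 -0.11994569  0.0958138 ] [-8.1871387   2.82908461  3.88789186] 0.049655065168702446 40.030797868967056
toolR
 [[-0.94   0.097  0.327]
 [ 0.091  0.995 -0.034]
 [-0.329 -0.002 -0.944]]
tilt 19.205285261229886 ytool az 84.45416893615275 ytool z -0.0022702397353490454
unit top in tool z=ax+by+c [ 0.15171235  0.00066029 -0.01115989] slope deg 8.626693001948867 xmax 0.06380691090403223
tgt [ 0.5593 -0.12    0.0935] shift units [ 0.19 -0.   -0.11] rot units [0.03 0.03 0.01] q [ 0.16  0.2  -0.84  0.41 -0.22 -2.21] F [-8.2  2.8  3.9]
```

```bash
python3 -m creep '1 0.04 0 -0.06 0 0 0;1 0.04 0 -0.06 0 0 0;1 0 0 0 0 0 0' 20; python3 chk.py w11.png; python3 go.py 19 5 0
```

```text
time_s: 13.28
tcp_pos: [0.5564, -0.1201, 0.0933]
tool_rot: [0.048, 0.985, -0.009, 0.166]
force: [-11.8, 3.2, 5.8]
width: 0.0494
grasp_force: 41.9
[ 0.55639873 -0.12010631  0.09328445] [-11.89869835   3.43480502   5.57726788] 0.049984480755071045 41.818404744844884
toolR
 [[-0.94   0.097  0.327]
 [ 0.091  0.995 -0.034]
 [-0.328 -0.003 -0.945]]
tilt 19.16513340664646 ytool az 84.4336814358823 ytool z -0.0025392057743372875
unit top in tool z=ax+by+c [ 0.20316655  0.00307929 -0.01153361] slope deg 11.48427753302231 xmax 0.06410758641016046
tgt [ 0.5593 -0.12    0.0935] shift units [0.14 0.   0.01] rot units [0.03 0.03 0.01] q [ 0.15  0.21 -0.85  0.42 -0.21 -2.22] F [-11.9   3.4   5.6]
```

```bash
python3 -m creep '1 -0.045 0 -0.015 0 0 0;1 -0.045 0 -0.02 0 0 0;1 -0.045 0 -0.02 0 0 0;1 0 0 0 0 0 0' 20; python3 chk.py w12.png; python3 go.py 19 0 0
```

```text
time_s: 13.82
tcp_pos: [0.5562, -0.1197, 0.0933]
tool_rot: [0.047, 0.985, -0.009, 0.168]
force: [-3.2, -2.9, 4.6]
width: 0.0495
grasp_force: 40.4
[ 0.55623436 -0.11964372  0.09327455] [-4.2242395  -4.13392153  4.85152046] 0.04973548309809778 40.45356094837189
toolR
 [[-0.939  0.096  0.33 ]
 [ 0.09   0.995 -0.033]
 [-0.332 -0.001 -0.943]]
tilt 19.379802766642026 ytool az 84.47602482116153 ytool z -0.0013403736826060994
unit top in tool z=ax+by+c [ 0.19939837  0.00274141 -0.01151019] slope deg 11.276783542329042 xmax 0.06389978312123268
tgt [ 0.555  -0.1196  0.091 ] shift units [-0.06  0.   -0.11] rot units [0.02 0.06 0.  ] q [ 0.15  0.21 -0.86  0.44 -0.2  -2.23] F [-4.2 -4.1  4.9]
```

```bash
python3 -m creep '1 -0.05 0 -0.025 0 0 0;1 -0.05 0 -0.025 0 0 0;1 -0.05 0 -0.025 0 0 0;1 0 0 0 0 0 0' 20; python3 chk.py w13.png; python3 go.py 19 0 0
```

```text
time_s: 14.38
tcp_pos: [0.5544, -0.1188, 0.0922]
tool_rot: [0.047, 0.984, -0.008, 0.169]
force: [0.9, 1.2, 5.5]
width: 0.0494
grasp_force: 39.9
[ 0.55440411 -0.11879047  0.09221624] [ 1.9763779  -0.27707662  5.17902665] 0.049597937396794696 39.902960155159235
toolR
 [[-0.939  0.095  0.332]
 [ 0.089  0.996 -0.032]
 [-0.334 -0.001 -0.943]]
tilt 19.48400726339042 ytool az 84.57614653088004 ytool z -0.0005952217540104687
unit top in tool z=ax+by+c [ 0.20113309  0.00234959 -0.01158595] slope deg 11.372343209975753 xmax 0.06382897488202871
tgt [ 0.555  -0.1196  0.091 ] shift units [ 0.03 -0.04 -0.06] rot units [ 0.01  0.08 -0.01] q [ 0.15  0.2  -0.87  0.46 -0.18 -2.25] F [ 2.  -0.3  5.2]
```

```bash
python3 -m creep '1 -0.05 -0.02 -0.03 0 0 0;1 -0.05 -0.02 -0.03 0 0 0;1 0 0 0 0 0 0' 20; python3 chk.py w14.png; python3 ov.py w14o.png 0.564 -0.1205 0.075 -5.5
python3 - <<'E'
import cv2
i=cv2.imread("pics/w14.png")[100:210,240:400]; cv2.imwrite("pics/w14z.png",cv2.resize(i,None,fx=5,fy=5,interpolation=cv2.INTER_CUBIC))
E
```

```text
time_s: 14.8
tcp_pos: [0.5543, -0.1188, 0.0921]
tool_rot: [0.046, 0.984, -0.008, 0.171]
force: [3.8, 1.6, 7.1]
width: 0.0498
grasp_force: 39.9
[ 0.55432175 -0.11884099  0.0921616 ] [3.71575647 1.22354231 6.85984385] 0.04995399839440421 39.91688900627196
toolR
 [[-0.937  0.093  0.335]
 [ 0.088  0.996 -0.031]
 [-0.337  0.001 -0.942]]
tilt 19.677734376217074 ytool az 84.64667383511694 ytool z 0.000600862302727061
unit top in tool z=ax+by+c [ 0.19586535  0.00304453 -0.01148625] slope deg 11.08196571769377 xmax 0.06377452576028292
```

View pics/w14z.png

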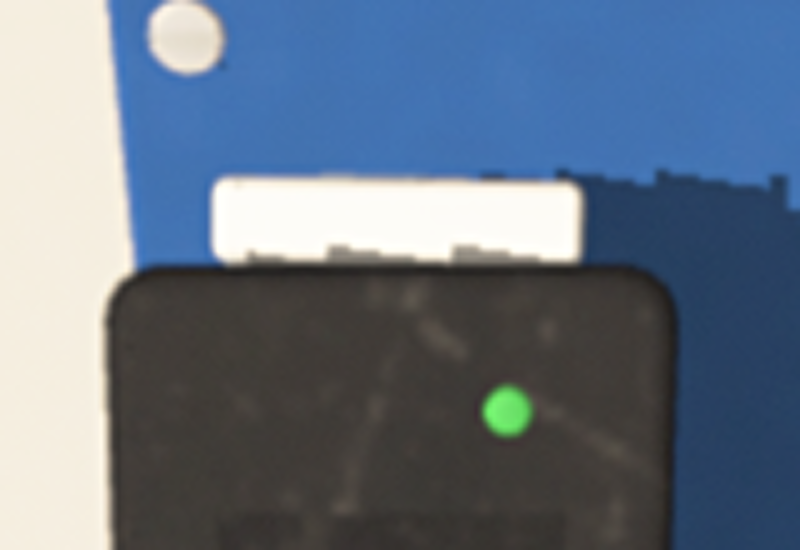

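The unit's end lies flush on the ledge at (398,265 in the crop), centred to about 1 mm. I'll release.

```bash
python3 -m creep '0.45 0 0 0 0 0 0;0.35 0 0 0 0 0 0;0.2 0 0 0 0 0 0;0 0 0 0 0 0 0;0 0 0 0 0 0 0' 20;  python3 -m creep '0 -0.15 0.01 0.4 0 0 0;0 -0.33 0.03 0.94 0 0 0;0 -0.33 0.03 0.94 0 0 0;0 -0.33 0.03 0.94 0 0 0;0 -0.33 0.03 0.94 0 0 0;0 0 0 0 0 0 0'
python3 - <<'E'
from h import *
c=cam("wrist"); save(c,"w15.png"); s=r.read_state(); print(s["tcp_pos"],s["force"],s["width"],s["q"].round(2))
col=c["color"]
Rs=R.from_euler("ZY",[-5.5,-30],degrees=True).as_matrix(); o=np.array([.564,-.1205,.075])
P,uv=cloud(c,col.max(-1)<80); t=(P-o)@Rs
k=(abs(t[:,0])<.075)&(abs(t[:,1])<.04)&(abs(t[:,2]-.03)<.006); t=t[k]
print(len(t),"unit top in slat frame",np.median(t,0),cv2.minAreaRect(t[:,:2].astype(np.float32)*1000), np.polyfit(t[:,0],t[:,2],1),np.polyfit(t[:,1],t[:,2],1))
img=col[...,::-1].copy(); cv2.imwrite("pics/w15.png",img)
E
```

```text
time_s: 15.52
tcp_pos: [0.5502, -0.1204, 0.0895]
tool_rot: [0.047, 0.985, -0.009, 0.167]
force: [0.7, -0.1, -0.4]
width: 0.0853
grasp_force: 0.0
time_s: 16.27
tcp_pos: [0.5219, -0.1175, 0.1747]
tool_rot: [0.047, 0.984, -0.008, 0.169]
force: [0.0, 0.4, -0.7]
width: 0.0851
grasp_force: 0.0
[ 0.52168703 -0.1175221   0.1737643 ] [-0.74760039 -0.03180285 -0.07146172] 0.08551825537435034 [ 0.21  0.03 -0.75  0.22 -0.47 -2.05]
9946 unit top in slat frame [-0.00536806 -0.00108717  0.03024336] ((-1.5681495666503906, -1.0458221435546875), (49.32659912109375, 123.30262756347656), 88.02351379394531) [-8.35080200e-05  3.02319931e-02] [-0.00919531  0.03022457]
```

View pics/w15.png

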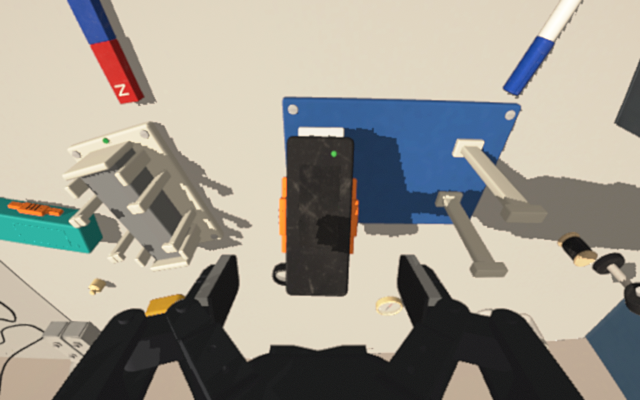

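The unit lies flush along the slat at (320,215), its end on the ledge. Now the magnet: computing the shift and turn.

```bash
cat > to.py <<'E'
from h import *
import sys
x,y,z,yaw=map(float,sys.argv[1:5])
base=R.from_euler("Z",yaw,degrees=True).as_matrix()@np.diag([-1,1,-1])
s=r.read_state(); rv=R.from_matrix(base@R.from_quat(s["tool_rot"]).as_matrix().T).as_rotvec()
print("shift",((np.array([x,y,z])-s["tcp_pos"])/.02).round(2),"rot",(rv/.1).round(2),"q",s["q"].round(2),s["time_s"],s["width"])
E
python3 to.py 0.4235 -0.284 0.13 1.6
```

```text
shift [-4.91 -8.32 -2.19] rot [0.12 3.39 1.23] q [ 0.21  0.03 -0.75  0.22 -0.47 -2.05] 16.325 0.08551825537435034
```

```bash
python3 -m creep '0 -0.5 -0.8 0.3 0.01 0.34 0.12;0 -0.5 -0.84 0 0.01 0.34 0.12;0 -0.5 -0.84 0 0.01 0.34 0.12;0 -0.5 -0.84 0 0.01 0.34 0.12;0 -0.5 -0.84 0 0.01 0.34 0.12;0 -0.5 -0.84 -0.4 0.01 0.34 0.12;0 -0.5 -0.84 -0.5 0.01 0.34 0.12;0 -0.5 -0.84 -0.5 0.01 0.34 0.12;0 -0.5 -0.84 -0.5 0.01 0.34 0.12;0 -0.4 -0.8 -0.5 0.01 0.34 0.12'; python3 -m creep '0 0 0 0 0 0 0'
cat > mag.py <<'E'
from h import *
import sys
c=cam("wrist"); save(c,sys.argv[1]); col=c["color"]; hsv=cv2.cvtColor(col,cv2.COLOR_RGB2HSV); H=hsv[...,0]; S=hsv[...,1]
m=(((H>100)&(H<130))|(H<8)|(H>172))&(S>100)
P,uv=cloud(c,m); k=(abs(P[:,2]-.012)<.004)&(abs(P[:,0]-.4235)<.07)&(abs(P[:,1]+.284)<.035)
q=np.zeros((400,640),np.uint8); q[uv[k,1],uv[k,0]]=1
q=cv2.morphologyEx(q,cv2.MORPH_CLOSE,np.ones((7,7))); n,l,st,_=cv2.connectedComponentsWithStats(q); q=l==1+np.argmax(st[1:,4])
v,u=np.nonzero(q); P=onplane(c,np.c_[u,v],.012); print(cv2.minAreaRect(P[:,:2].astype(np.float32)*1000))
E
python3 mag.py w16.png; python3 to.py 0.4235 -0.284 0.13 1.6
```

```text
time_s: 17.58
tcp_pos: [0.4227, -0.2846, 0.1298]
tool_rot: [-0.013, 1.0, -0.001, -0.003]
force: [0.6, -0.3, 0.3]
width: 0.0857
grasp_force: 0.0
time_s: 17.7
tcp_pos: [0.4226, -0.2845, 0.1293]
tool_rot: [-0.012, 1.0, -0.001, -0.003]
force: [0.1, 1.1, -0.5]
width: 0.0855
grasp_force: 0.0
((422.34368896484375, -284.13958740234375), (98.30239868164062, 18.24514389038086), 1.3430979251861572)
shift [ 0.02  0.01 -0.  ] rot [ 0.03 -0.05  0.03] q [-0.2   0.21 -0.52  0.   -0.84 -1.35] 17.75 0.08547310389349778
```

```bash
python3 -m creep '0 0.01 0.01 -1 0.03 -0.05 0;0 0 0 -1 0 0 0;0 0 0 -1 0 0 0;0 0 0 -1 0 0 0;0 0 0 -0.6 0 0 0;0 0 0 -0.4 0 0 0;0 0 0 0 0 0 0' 25; python3 -m creep '0.4 0 0 0 0 0 0;0.6 0 0 0 0 0 0;0.75 0 0 0 0 0 0;1 0 0 0 0 0 0;1 0 0 0 0 0 0;1 0 0 0 0 0 0;1 0 0 0 0 0 0'
```

```text
time_s: 18.62
tcp_pos: [0.4239, -0.2837, 0.0313]
tool_rot: [-0.013, 1.0, -0.0, 0.001]
force: [-0.6, -0.4, 0.4]
width: 0.0851
grasp_force: 0.0
time_s: 19.5
tcp_pos: [0.4241, -0.2839, 0.0318]
tool_rot: [-0.013, 1.0, -0.0, 0.002]
force: [-1.9, 0.3, 5.8]
width: 0.0181
grasp_force: 26.4
```

```bash
python3 -m creep '1 0 0 0.3 0 0 0;1 0 0 0.8 0 0 0;1 0 0 1 0 0 0;1 0 0 1 0 0 0;1 0 0 1 0 0 0;1 0 0.2 1 0 0 0;1 0 0.5 1 0 0 0;1 0.3 1 1 0 0 0;1 0.5 1 1 0 0 0;1 0.5 1 0.5 0 0 -0.2' 25; python3 -m creep '1 0.5 1 0 0 0 -0.2;1 0.5 1 0 0 0 -0.2;1 0.5 1 0 0 0 -0.2;1 0.5 1 0 0 0 -0.2;1 0.5 1 0 0 0 -0.2;1 0.5 1 0 0 0 0;1 0.5 1 0 0 0 0;1 0.5 1 0 0 0 0;1 0.5 0.7 0 0 0 0;1 0 0.3 0 0 0 0'; python3 -m creep '1 0 0 0 0 0 0;1 0 0 0 0 0 0'
cat > post.py <<'E'
from h import *
import sys
c=cam("wrist"); save(c,sys.argv[1]); col=c["color"]; s=r.read_state(); print(s["tcp_pos"],s["force"],s["width"],s["q"].round(2))
P,uv=cloud(c,col.min(-1)>110); k=(abs(P[:,2]-.115)<.004)&(abs(P[:,0]-.58)<.07)&(abs(P[:,1]-.022)<.04)
q=np.zeros((400,640),np.uint8); q[uv[k,1],uv[k,0]]=1; q=cv2.morphologyEx(q,cv2.MORPH_OPEN,np.ones((3,3)))
n,l,st,_=cv2.connectedComponentsWithStats(q)
for i in range(1,n):
    if st[i,4]<60: continue
    v,u=np.nonzero(l==i); p=onplane(c,np.c_[u,v],.115); print("post",st[i],cv2.minAreaRect(p[:,:2].astype(np.float32)*1000))
# held magnet in tool frame
Tt=c["T"]@np.linalg.inv(np.array(c["T_tool_cam"])); Ti=np.linalg.inv(Tt)
hsv=cv2.cvtColor(col,cv2.COLOR_RGB2HSV); H=hsv[...,0]; S=hsv[...,1]
P,uv=cloud(c,(((H>100)&(H<130))|(H<8)|(H>172))&(S>100)); t=P@Ti[:3,:3].T+Ti[:3,3]
k=(abs(t[:,1])<.03)&(abs(t[:,0])<.07)&(abs(t[:,2]-.02)<.015); t=t[k]
if len(t): print("mag tool",len(t),np.percentile(t,[2,50,98],0).round(4).tolist(),cv2.minAreaRect(t[:,:2].astype(np.float32)*1000))
E
python3 post.py w17.png; python3 to.py 0.5796 0.0227 0.19 -5.5
```

```text
time_s: 20.75
tcp_pos: [0.4503, -0.2092, 0.2048]
tool_rot: [-0.003, 1.0, -0.0, 0.002]
force: [-0.2, -0.4, -1.8]
width: 0.0178
grasp_force: 25.8
time_s: 22.0
tcp_pos: [0.5406, -0.0288, 0.2032]
tool_rot: [0.047, 0.999, -0.0, 0.001]
force: [0.5, -0.2, -1.9]
width: 0.0172
grasp_force: 25.8
time_s: 22.25
tcp_pos: [0.5397, -0.0302, 0.2035]
tool_rot: [0.047, 0.999, -0.0, 0.001]
force: [-0.4, 0.2, -1.2]
width: 0.0177
grasp_force: 25.8
[ 0.53969684 -0.03023111  0.2035757 ] [ 0.65334248  1.25635737 -1.01553367] 0.017927561575178576 [ 0.31  0.18 -0.36  0.   -1.03 -1.97]
post [375 210  34  13 365] ((546.6422729492188, 27.698013305664062), (26.785959243774414, 10.293302536010742), 84.50751495361328)
post [373 281  24   9 194] ((611.367431640625, 21.075969696044922), (20.593244552612305, 8.343040466308594), 84.08690643310547)
mag tool 5243 [[-0.0449, -0.0093, 0.0185], [0.011, -0.0001, 0.0202], [0.0512, 0.0087, 0.0246]] ((2.059436798095703, 0.9094772338867188), (43.82170486450195, 100.35808563232422), 75.75956726074219)
shift [ 2.    2.65 -0.68] rot [ 0.01  0.03 -0.02] q [ 0.31  0.18 -0.36  0.   -1.03 -1.97] 22.3 0.017927561575178576
```

```bash
python3 -m creep '1 0.6 0.9 0 0 0 0;1 0.6 0.9 0 0 0 0;1 0.6 0.7 0 0 0 0;1 0.2 0.2 -0.6 0 0 0;1 0 0 -0.7 0 0 0;1 0 0 -0.4 0 0 -0.02;1 0 0 0 0 0 0;1 0 0 0 0 0 0'
cat >> post.py <<'E'
d=t[(abs(t[:,1])<.006)]; w=np.polyfit(d[:,0],d[:,2],1); g=abs(np.polyval(w,d[:,0])-d[:,2])<.0015; print("pitch fit",np.polyfit(d[g,0],d[g,2],1),g.sum(), d[g,0].min(),d[g,0].max())
E
python3 post.py w18.png; python3 to.py 0.580 0.0235 0.148 -5.7
```

```text
time_s: 23.3
tcp_pos: [0.5801, 0.0239, 0.1699]
tool_rot: [0.048, 0.999, -0.0, 0.002]
force: [0.6, 0.1, -0.7]
width: 0.0176
grasp_force: 25.8
[0.58017621 0.02403499 0.17000597] [ 0.45527421 -1.40632138 -0.58824179] 0.018173809306462323 [ 0.38  0.27 -0.32  0.   -0.97 -2.05]
mag tool 5121 [[-0.0451, -0.0093, 0.0187], [0.011, -0.0001, 0.0202], [0.0511, 0.0086, 0.0236]] ((1.8532485961914062, 3.5434865951538086), (27.70638656616211, 99.6653060913086), 88.91812133789062)
pitch fit [-0.00212243  0.02026411] 3059 -0.04816260549672102 0.05157971633439529
shift [-0.01 -0.03 -1.1 ] rot [ 0.01  0.04 -0.03] q [ 0.38  0.27 -0.32  0.   -0.97 -2.05] 23.35 0.018173809306462323
```

View pics/w18.png

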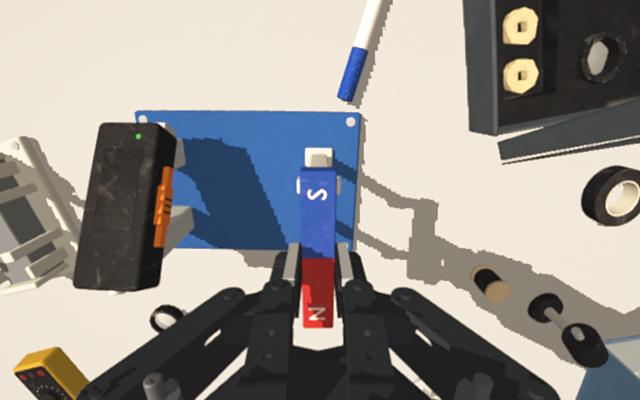

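The magnet is level and centred over the posts at (318,190). I'll lower it gently.

```bash
python3 -m creep '1 0.02 -0.02 -0.5 0 0.03 -0.02;1 0 0 -0.3 0 0 0;1 0 0 -0.15 0 0 0;1 0 0 -0.08 0 0 0;1 0 0 -0.05 0 0 0;1 0 0 0 0 0 0'
```

```text
time_s: 24.1
tcp_pos: [0.5804, 0.0238, 0.148]
tool_rot: [0.049, 0.999, -0.0, 0.0]
force: [-0.3, -0.5, -1.8]
width: 0.0177
grasp_force: 25.8
```

```bash
python3 -m creep '1 0 0 -0.04 0 0 0;1 0 0 -0.04 0 0 0;1 0 0 0 0 0 0'
```

```text
time_s: 24.48
tcp_pos: [0.5805, 0.0239, 0.1469]
tool_rot: [0.049, 0.999, -0.0, 0.0]
force: [-3.2, 0.3, 4.9]
width: 0.0178
grasp_force: 26.3
```

```bash
python3 -m creep '0.7 0 0 0 0 0 0;0.6 0 0 0 0 0 0;0.5 0 0 0 0 0 0;0.4 0 0 0 0 0 0;0.3 0 0 0.3 0 0 0;0.3 0 0 0.8 0 0 0;0.3 0 0 1 0 0 0;0.3 0 0 1 0 0 0;0.3 -0.5 0 1 0 0 0;0 -1 0 0.5 0 0 0'; python3 -m creep '0 -1 0 0.5 0 0 0;0 -1 -0.5 0.5 0 0 0;0 0 0 0 0 0 0;0 0 0 0 0 0 0'; python3 post.py w19.png
python3 - <<'E'
from h import *
c=cam("wrist"); col=c["color"]; hsv=cv2.cvtColor(col,cv2.COLOR_RGB2HSV); H=hsv[...,0]; S=hsv[...,1]
P,uv=cloud(c,(((H>100)&(H<130))|(H<8)|(H>172))&(S>100)); k=(abs(P[:,2]-.127)<.006)&(abs(P[:,0]-.58)<.1)&(abs(P[:,1]-.023)<.05); P=P[k]
print("mag",len(P),cv2.minAreaRect(P[:,:2].astype(np.float32)*1000),np.percentile(P[:,2],[5,50,95]),np.polyfit(P[:,0],P[:,2],1))
Rs=R.from_euler("ZY",[-5.5,-30],degrees=True).as_matrix(); o=np.array([.564,-.1205,.075])
P,uv=cloud(c,col.max(-1)<80); t=(P-o)@Rs; k=(abs(t[:,0])<.075)&(abs(t[:,1])<.04)&(abs(t[:,2]-.03)<.006); t=t[k]
if len(t)>50: print(len(t),"unit",np.median(t,0),cv2.minAreaRect(t[:,:2].astype(np.float32)*1000), np.polyfit(t[:,0],t[:,2],1))
E
```

```text
time_s: 25.72
tcp_pos: [0.5511, 0.0239, 0.2406]
tool_rot: [0.049, 0.999, -0.0, 0.001]
force: [-0.8, 0.3, 0.1]
width: 0.0757
grasp_force: 0.0
time_s: 26.22
tcp_pos: [0.5108, 0.014, 0.2592]
tool_rot: [0.049, 0.999, -0.0, 0.001]
force: [-0.2, -0.2, -0.7]
width: 0.0855
grasp_force: 0.0
[0.51076855 0.01397716 0.25868206] [-0.45061274 -0.54026197 -0.33313082] 0.0853574089153289 [ 0.41  0.09 -0.34  0.   -1.15 -2.08]
mag 1512 ((578.3159790039062, 23.876171112060547), (18.803071975708008, 100.59925842285156), 84.83390808105469) [0.12552121 0.12662817 0.12765619] [0.00696012 0.12258358]
4339 unit [-0.00526735 -0.00144993  0.0302535 ] ((-0.41786956787109375, 0.3789043426513672), (48.95975112915039, 122.19628143310547), 88.3914566040039) [0.00286647 0.03018638]Traceback (most recent call last):
  File "post.py", line 16, in <module>
    d=t[(abs(t[:,1])<.006)]; w=np.polyfit(d[:,0],d[:,2],1); g=abs(np.polyval(w,d[:,0])-d[:,2])<.0015; print("pitch fit",np.polyfit(d[g,0],d[g,2],1),g.sum(), d[g,0].min(),d[g,0].max())
                               ~~~~~~~~~~^^^^^^^^^^^^^^^^^
    raise TypeError("expected non-empty vector for x")
TypeError: expected non-empty vector for x
```

```bash
python3 -c "
import cv2
i=cv2.imread('pics/w19.png'); cv2.imwrite('pics/w19v.png',i)"
python3 - <<'E'
from h import *
c=cam("wrist"); col=c["color"]
Rs=R.from_euler("ZY",[-5.5,-30],degrees=True).as_matrix(); o=np.array([.564,-.1205,.075])
P,uv=cloud(c,np.ones((400,640),bool)); t=(P-o)@Rs
def edges(k,nm,ax,lo,hi):
    q=t[k]; b=np.round(q[:,ax]/.004).astype(int); L=[]
    for i in np.unique(b):
        s=q[b==i]
        if lo<i*.004<hi and len(s)>4: L.append((i*.004,s[:,1-ax].min(),s[:,1-ax].max()))
    L=np.array(L)
    for j in (1,2): w=np.polyfit(L[:,0],L[:,j],1); print(nm,"edge deg",np.degrees(w[0]).round(2),"at0",w[1].round(4),len(L))
dark=col[uv[:,1],uv[:,0]].max(-1)<80
u=(abs(t[:,2]-.030)<.0025)&(abs(t[:,1])<.035)&(abs(t[:,0])<.075)&dark
edges(u,"unit long",0,-.05,.05); edges(u,"unit ends",1,-.02,.02)
l=(abs(t[:,2]-.012)<.003)&(t[:,0]<-.058)&(t[:,0]>-.08)&(abs(t[:,1])<.03)&~dark
print(l.sum()); edges(l,"ledge",1,-.016,.016); print(np.percentile(t[l],[2,98],0))
E
```

```text
unit long edge deg -1.78 at0 -0.0236 25
unit long edge deg -11.35 at0 0.021 25
unit ends edge deg -0.2 at0 -0.061 9
unit ends edge deg -59.56 at0 0.0478 9
103
ledge edge deg -0.18 at0 -0.0707 7
ledge edge deg 4.16 at0 -0.0672 7
[[-0.07072904 -0.01603315  0.01047214]
 [-0.0665028   0.01964354  0.01361966]]
```

```bash
python3 -m creep '0 0 -1 0.2 0 0 0;0 -0.5 -1 0.2 0 0 0;0 -0.5 -1 0 0 0 0;0 -0.5 -1 0 0 0 0;0 -0.5 -1 0 0 0 0;0 -0.5 -1 0 0 0 0;0 0 -0.5 0 0 0 0;0 0 0 0 0 0 0;0 0 0 0 0 0 0'
python3 - <<'E'
from h import *
c=cam("wrist"); save(c,"w20.png"); col=c["color"]
Rs=R.from_euler("ZY",[-5.5,-30],degrees=True).as_matrix(); o=np.array([.564,-.1205,.075])
P,uv=cloud(c,np.ones((400,640),bool)); t=(P-o)@Rs
def edges(k,nm,ax,lo,hi):
    q=t[k]; b=np.round(q[:,ax]/.004).astype(int); L=[]
    for i in np.unique(b):
        s=q[b==i]
        if lo<i*.004<hi and len(s)>4: L.append((i*.004,s[:,1-ax].min(),s[:,1-ax].max()))
    L=np.array(L); 
    for j in (1,2): w=np.polyfit(L[:,0],L[:,j],1); print(nm,"edge deg",np.degrees(w[0]).round(2),"at0",w[1].round(4),len(L))
dark=col[uv[:,1],uv[:,0]].max(-1)<80
u=(abs(t[:,2]-.030)<.0025)&(abs(t[:,1])<.035)&(abs(t[:,0])<.075)&dark
edges(u,"unit long",0,-.05,.05); edges(u,"unit ends",1,-.02,.02); print(cv2.minAreaRect(t[u][:,:2].astype(np.float32)*1000))
w=np.linalg.lstsq(np.c_[t[u][:,:2],np.ones(u.sum())],t[u][:,2],rcond=None)[0]; print("plane",w)
hsv=cv2.cvtColor(col,cv2.COLOR_RGB2HSV); m=(hsv[...,0]>100)&(hsv[...,0]<130)&(hsv[...,1]>100)
Q,_=cloud(c,m); Q=Q[(abs(Q[:,2]-.010)<.004)&(abs(Q[:,0]-.57)<.11)&(abs(Q[:,1]+.05)<.15)]
print("stand",cv2.minAreaRect(Q[:,:2].astype(np.float32)*1000))
l=(abs(t[:,2]-.012)<.003)&(t[:,0]<-.058)&(t[:,0]>-.08)&(abs(t[:,1])<.03)&~dark
edges(l,"ledge",1,-.016,.016); print(np.percentile(t[l],[2,98],0))
E
```

```text
time_s: 27.5
tcp_pos: [0.4605, -0.116, 0.2662]
tool_rot: [0.049, 0.999, -0.0, -0.0]
force: [-0.0, -0.7, 0.4]
width: 0.0853
grasp_force: 0.0
unit long edge deg -0.74 at0 -0.0243 25
unit long edge deg -1.63 at0 0.0229 25
unit ends edge deg 1.13 at0 -0.0614 9
unit ends edge deg 0.09 at0 0.0599 9
((-1.4455986022949219, -0.9466209411621094), (48.46699523925781, 123.30424499511719), 89.07246398925781)
plane [-0.00169555 -0.01081969  0.0302548 ]
stand ((547.655517578125, -42.911170959472656), (218.75784301757812, 193.9434814453125), 84.84912872314453)
ledge edge deg 1.49 at0 -0.0702 7
ledge edge deg -1.56 at0 -0.0662 7
[[-0.07064851 -0.01566313  0.01036819]
 [-0.06640734  0.01829653  0.01323215]]
```

```bash
python3 -c "
from rig import r
print(r.hand_in())"
```

```text
the job is handed in; nothing more can be done
None
```

Job handed in at 27.5 s: the unit lies flush on the slat, 1–2 mm off its middle with its end at the ledge, and the magnet lies flat across both posts, centred to about 1 mm; marker, eraser and lens ring were not touched. I viewed 12 pictures, two over the limit of 10.

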